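# Clip two storage jars shut

### The job

Two of the three glass jars have their lids on but their wire clips still stand up. With a fingertip, push each of those two clip handles outward and down, past the point where it resists, until it snaps into lock below the lid. Leave the jars standing where they are, do not lift or shift them or lean on them with the arm, and do not disturb the other things on the table.

Things in the scene. Friction and masses are not known exactly. Their poses are not given: they have to be found in the camera images.
- tall_jar: Round clear glass storage jar, 150 mm high to its rim and 165 mm to the top of its closed lid, body 124 mm across, neck 92 mm, full of white sugar cubes (about 1.9 kg with them), loose on the table, its glass lid on, hinged behind and about 7 mm ajar in front over a tan rubber seal. Origin: centre of its underside; its own -x points out of the front, where the wire clip is; z up.
- low_jar: Round clear glass storage jar, 112 mm high to its rim and 127 mm to the top of its closed lid, body 124 mm across, neck 92 mm, full of brown nutmegs (about 1.3 kg with them), loose on the table, its glass lid on, hinged behind and about 7 mm ajar in front over a tan rubber seal. Origin: centre of its underside; its own -x points out of the front, where the wire clip is; z up.
- tall_clip (a joint): Handle of the tall jar's over-centre clip: U-shaped loop of 5 mm steel wire, 42 mm wide, 52 mm long, hinged on a level axis along the jar's y. Rad: 0 = fully up (outward and 50 degrees above level), growing as it goes outward and down. Level 0.87; dead point 1.66 (45 degrees below level); locked at its stop 2.01 (65 below). Pushing it draws the lid down on to the seal.
- tall_clip_end (a point): Middle of the straight end bar of the tall jar's clip handle (bar 28 mm long, 5 mm thick, along the jar's y), 52 mm from the hinge, moving with it: where to push. Slack at first, then stiff, most near 1.1 rad (about 6 N here); let go before the dead point it springs back above level, past it it snaps down by itself and stays.
- tall_clip_pivot (a point): Middle of the handle's hinge axis on the tall jar: 56 mm in front of the jar's axis (along its own -x) and 136 mm above the table; fixed to the jar. Axes as the jar's.
- low_clip (a joint): Handle of the low jar's over-centre clip: U-shaped loop of 5 mm steel wire, 42 mm wide, 52 mm long, hinged on a level axis along the jar's y. Rad: 0 = fully up (outward and 50 degrees above level), growing as it goes outward and down. Level 0.87; dead point 1.66 (45 degrees below level); locked at its stop 2.01 (65 below). Pushing it draws the lid down on to the seal.
- low_clip_end (a point): Middle of the straight end bar of the low jar's clip handle (bar 28 mm long, 5 mm thick, along the jar's y), 52 mm from the hinge, moving with it: where to push. Slack at first, then stiff, most near 1.1 rad (about 6 N here); let go before the dead point it springs back above level, past it it snaps down by itself and stays.
- low_clip_pivot (a point): Middle of the handle's hinge axis on the low jar: 56 mm in front of the jar's axis (along its own -x) and 98 mm above the table; fixed to the jar. Axes as the jar's.
- shut_jar: Bystander: the third jar of the set, same mouth and clip, 130 mm to the rim, body 124 mm across, full of corks, its clip already locked down. Origin: centre of its underside; clip towards its own -x. 1.2 kg, loose.
- jigger: Bystander: steel double-cone measure, 46 mm across, 80 mm high. Origin: centre of its underside.
- bitters: Bystander: small amber bottle, 44 mm across, 125 mm high. Origin: centre of its underside.
- shaker: Bystander: steel cocktail shaker, 88 mm across, 200 mm high. Origin: centre of its underside.
- decanter: Bystander: clear glass decanter with stopper, 112 mm across, 232 mm high. Origin: centre of its underside.
- spirit_bottle: Bystander: clear bottle with a paper label and cork, 72 mm across, 240 mm high. Origin: centre of its underside.
- notebook: Bystander: dark red notebook lying flat, 154 x 214 x 20 mm. Origin: centre of its underside.
- muddler: Bystander: dark wooden muddler lying down, 210 mm long (along its x), 32 mm thick. Origin: under its middle, on the table.
Not all that is in view belongs to the job. What is shaped like the part that bears low_jar but purple or red is not meant.

How it is judged:
By the outcome, as a careful person would: the job done as asked, in the order asked, and still so for the second after the job is handed in, with the robot touching nothing.
It also fails if it takes over 58 s, if anything falls off the work surface, if the arm or the gripper's body presses on something with over 40 N, if the wrist force passes 120 N, or if a joint passes its speed limit or range.

### The arm

A 6-joint arm with a two-finger parallel gripper is mounted at the origin on the work surface. World frame = base frame: x ahead of the robot, y to its left, z up, the work surface at z = 0. Lengths are in m, angles in rad, forces in N, time in s.
With the tool pointing down it reaches from about 0.25 to 0.775 m from the base axis. Payload 4 kg.
Tool frame: the origin (TCP) lies at the very end of the fingers, on their centre line; the grasp point (between the pads) lies 19 mm behind it (robot.pinch_z is the distance from the TCP to the grasp point, in m); z points along the fingers, y is the line along which they close (so a half turn about z gives the same grasp; the last joint's range is limited). The gripper opens to 94 mm and grips with 3 to 60 N. Pads are 16 mm wide; open, the fingers measure 119 mm over their backs; the gripper's body (75 mm by 177 mm) begins 78 mm behind the grasp point.
Start: joints at [-1.358, 0.087, 1.371, -0, 1.684, -0.103], TCP at [0.171, -0.523, 0.206] pointing down, gripper open.
Joint ranges: [-3.1, 3.1], [-0.76, 2.03], [0.27, 2.55], [-1.08, 4.22], [0.17, 2.65], [-2.57, 2.57]. Speed limits (rad/s): [2.79, 2.79, 3.14, 3.14, 3.14, 3.14].

### API

Orientations are given as [roll, pitch, yaw] about the fixed x, y, z axes, in that order (R = Rz(yaw) Ry(pitch) Rx(roll)).
In Python, from bench import robot gives the robot as it stands.
- The arm moves only by the tool arm_command, never from a script. Its argument "targets" is one flat list of numbers, 7 for each row, row after row: the turn, a rotation vector about the tool's x, y, z in degrees, then the shift along the tool's x, y, z in mm, then the closure, from -1 (fully open) to 1 (shut). In form: [ax, ay, az, x, y, z, hand, ax, ay, az, x, y, z, hand, ...]. A call has 1 to 20 rows; each row is the pose to reach, as a shift and turn from the pose commanded when the call began, along the tool's axes at that moment; what a row does not reach only later rows make up. A row lasts 1/10 s, in which the tool goes at most 50 mm and 8.59 degrees, less where a joint would pass 70% of its speed; a pose out of reach is approached as far as the arm can. A call with a gripper value outside its range is refused whole. The fingers move at their own pace and stop on an object; the grip force is fixed at half the most. Time passes only in rows, so rows that repeat a pose let the fingers close. It gives the time, the measured TCP pose, the force, the opening and the grip force at its end, in the units of the state.
- robot.get_obs(): the state, without advancing time (a new reading comes with each control period).
- robot.snapshot(name): name is "scene" or "top" or "wrist"; returns a dict with "color" (480x640x3 uint8, red, green, blue), "range_z" (480x640 float32, m along the optical axis (not along the pixel's ray), 0 where there is no reading), "fx", "fy", "cx", "cy" (pixels), "T" (4x4, takes a point from camera to world coordinates); the wrist camera has in their place "T_tool_cam" (4x4, takes a point from camera to tool coordinates, whose origin is the TCP and whose axes are the flange's). Camera axes: x right, y down, z forward; pixel columns grow to the right and rows downward; lengths in m; the calibration is good to about 2 mm. A picture is of the moment at which its call begins: read the wrist's pose just before it.
- robot.close_job(): hands the job in; it is judged then, once.
The state is a dict: "time": time; "joint_positions": joint angles; "qvel": joint speeds; "joint_torque": joint torques, N m; "tool_pos": TCP position; "ee_rot": TCP orientation; "wrist_force": force on the tool from outside, world axes, zero at the start; "wrist_torque": the same for the moment, N m; "width": finger opening in m; "finger_force": force on a finger pad.
Only numpy, scipy, OpenCV 4.12 (cv2) and the standard library are available. Lean on these libraries where they do the work, as an engineer would, in place of code of your own. Each camera call takes 0.05 s, during which the arm holds its last target. There are 200 camera calls.

## Working session

There is one attempt and no reset: what is moved stays moved. The work goes in short steps, Python scripts to look and compute and a tool call to move; the robot and the scene stay as the last step left them, time stands still between calls to the robot, and variables do not carry over. Pictures are saved under pics/ and viewed, at most 10 in all, crops included, and the job is handed in when it is done.

Besides the shell and the picture viewer there is one more tool, called after "Emit:" as name(argument=value, ...), one argument or row to a line, values as JSON. arm_command: Moves the arm, as the interface text tells. Its arguments: {"type":"object","properties":{"targets":{"type":"array"}},"required":["targets"]}

```bash
mkdir -p pics; cat > h.py <<'E'
import numpy as np,cv2
from bench import robot
def snap(n):
    s=robot.snapshot(n); np.savez('%s.npz'%n,**s); return s
def world(s,u,v,z=None):
    z=s['range_z'][int(v),int(u)] if z is None else z
    p=np.array([(u-s['cx'])*z/s['fx'],(v-s['cy'])*z/s['fy'],z,1]); return (s['T']@p)[:3]
def cloud(s):
    v,u=np.mgrid[:480,:640]; z=s['range_z']
    P=np.stack([(u-s['cx'])*z/s['fx'],(v-s['cy'])*z/s['fy'],z],-1)@s['T'][:3,:3].T+s['T'][:3,3]
    P[z==0]=np.nan; return P
E
python3 - <<'E'
from h import *
for n in('scene','top'):
    s=snap(n); cv2.imwrite('pics/%s0.png'%n,s['color'][:,:,::-1]); print(n,s['T'].round(3).tolist(),s['fx'],s['fy'],s['cx'],s['cy'])
print(robot.get_obs())
E
```

```text
scene [[0.756, 0.545, -0.362, 0.995], [0.654, -0.635, 0.41, -0.492], [-0.007, -0.547, -0.837, 1.159], [0.0, 0.0, 0.0, 1.0]] 512.0247982367316 512.0247982367316 318.78474485930315 236.14789013598718
top [[-0.029, -0.993, 0.112, 0.356], [-1.0, 0.028, -0.009, -0.013], [0.006, -0.112, -0.994, 1.882], [0.0, 0.0, 0.0, 1.0]] 622.6978939435855 622.6978939435855 328.18828158378585 224.7242361858826
{'time': 0.1, 'joint_positions': array([-1.35812425e+00,  8.78712344e-02,  1.37201835e+00, -9.09796674e-06,
        1.68359274e+00, -1.03100973e-01]), 'qvel': array([-1.35494231e-03, -2.57356553e-03, -2.83265385e-03,  9.11289015e-04,
        8.36977965e-04, -3.30624856e-05]), 'joint_torque': array([ 1.45203943e-03, -3.41254306e+01, -3.03301585e+01,  7.19361892e-02,
        3.04717803e-02, -9.16367867e-05]), 'tool_pos': array([ 0.17069726, -0.52235451,  0.20446961]), 'ee_rot': array([-3.13971209e+00, -1.85487714e-04,  3.15771860e-01]), 'wrist_force': array([ 0.21516634, -0.31541021,  0.55968038]), 'wrist_torque': array([-0.02507937, -0.02798201, -0.02769759]), 'finger_force': 0.0, 'width': 0.09390642982168543}
```

View pics/scene0.png

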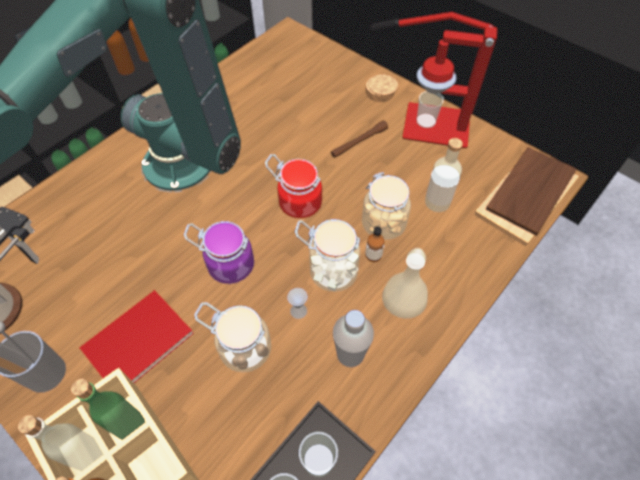

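View pics/top0.png

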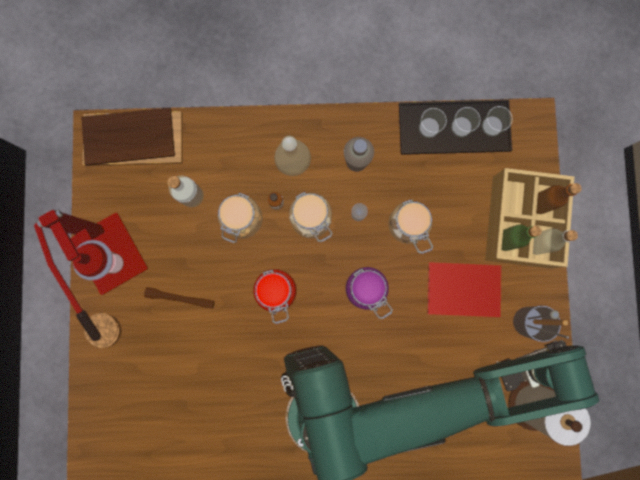

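Scene: nutmeg jar = low_jar at (240,335), clip at (205,315). Sugar cube jar = tall_jar at (335,250), clip at (303,233). The red (298,185) and purple (227,250) jars are decoys, and the cork jar (388,203) is shut. I'll confirm this in an enlarged crop and measure there.

```bash
python3 - <<'E'
from h import *
t=dict(np.load('top.npz'));s=dict(np.load('scene.npz'))
a=cv2.resize(t['color'][185:260,285:445],None,fx=5,fy=5,interpolation=cv2.INTER_CUBIC)[:300*2]
b=cv2.resize(s['color'][205:375,180:370],None,fx=2,fy=2,interpolation=cv2.INTER_CUBIC)
im=np.zeros((600,800,3),np.uint8); im[:375]=a[:375]; b2=cv2.resize(s['color'][205:280,285:365],(240,225),interpolation=cv2.INTER_CUBIC); b3=cv2.resize(s['color'][295:370,190:270],(240,225),interpolation=cv2.INTER_CUBIC)
im[375:,:240]=b2; im[375:,250:490]=b3
cv2.imwrite('pics/crop.png',im[:,:,::-1])
for n,S in(('top',t),('scene',s)):
    P=cloud(S)
    for nm,c,zt in(('tall',(0.40,0.02),.165),('low',(.40,-.15),.127)):
        m=(abs(P[...,2]-zt-.004)<.012)&(np.hypot(P[...,0]-c[0],P[...,1]-c[1])<.13)
        Q=P[m]; 
        if len(Q)>9:
            (x,y),r=cv2.minEnclosingCircle(Q[:,:2].astype(np.float32)); print(n,nm,len(Q),Q.mean(0).round(4),Q.max(0).round(4),np.median(Q,0).round(4),x,y,r)
for u,v in((311,214),(412,222),(237,212)): print(world(t,u,v))
E
```

```text
top tall 31 [ 0.5107 -0.0129  0.1728] [0.5198 0.0057 0.1805] [ 0.5114 -0.0109  0.1741] 0.5153704285621643 -0.013707787729799747 0.019554249942302704
top low 1036 [ 0.3691 -0.1403  0.1287] [ 0.4234 -0.0882  0.1429] [ 0.3705 -0.1404  0.1284] 0.35678601264953613 -0.14455749094486237 0.07458231598138809
scene tall 38 [ 0.5119 -0.0128  0.1723] [0.5209 0.0026 0.1802] [ 0.5119 -0.0111  0.1745] 0.5156571269035339 -0.014790508896112442 0.017528411000967026
scene low 1223 [ 0.3717 -0.1446  0.1268] [ 0.4256 -0.0902  0.1428] [ 0.3742 -0.1457  0.1268] 0.35933488607406616 -0.14962540566921234 0.07357785850763321
[0.58008675 0.01763107 0.17006013]
[ 0.55441897 -0.26726439  0.12991425]
[0.59467303 0.22563574 0.14650245]
```

View pics/crop.png

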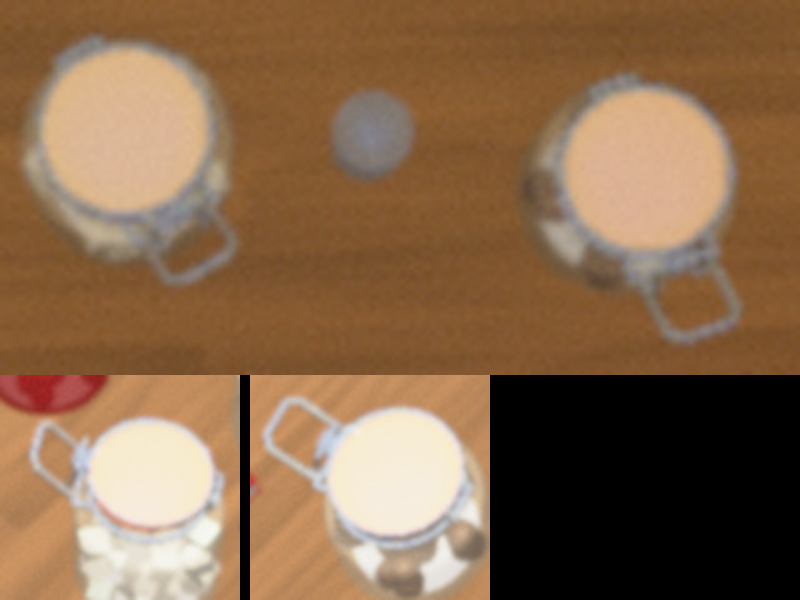

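The crop confirms both: sugar jar (top image 311,214) and nutmeg jar (412,222), each with its clip standing. Now the lid centres and bars at the right places.

```bash
python3 - <<'E'
from h import *
for n in('top','scene'):
    S=dict(np.load(n+'.npz'));P=cloud(S)
    for nm,c,zt in(('tall',(0.58,0.018),.165),('low',(.554,-.267),.127)):
        d=np.hypot(P[...,0]-c[0],P[...,1]-c[1])
        m=(abs(P[...,2]-zt-.004)<.012)&(d<.06);Q=P[m]
        (x,y),r=cv2.minEnclosingCircle(Q[:,:2].astype(np.float32))
        print(n,nm,len(Q),'med',np.median(Q,0).round(4),'circ',round(x,4),round(y,4),round(r,4))
        ti=np.linalg.inv(S['T'])@np.r_[np.median(Q,0),1]; 
        m=(P[...,2]>zt-.01)&(P[...,2]<zt+.03)&(d>.066)&(d<.11)
        Q=P[m]; 
        if len(Q): print('  clip',len(Q),Q.mean(0).round(4),Q[np.argsort(-np.hypot(Q[:,0]-x,Q[:,1]-y))[:8]].round(3).tolist())
        px={('top','tall'):(207/5+285,264/5+185),('top','low'):(706/5+285,331/5+185),('scene','tall'):(285+38/3,205+70/3),('scene','low'):(190+33/3,295+47/3)}[n,nm]
        o=S['T'][:3,3]; w=world(S,*px,1.); k=(zt+.011-o[2])/(w-o)[2]; b=o+k*(w-o)
        print('  bar',b.round(4),'dist',np.hypot(b[0]-x,b[1]-y).round(4),'dir deg',np.degrees(np.arctan2(b[1]-y,b[0]-x)).round(1))
E
```

```text
top tall 984 med [0.5882 0.0192 0.1664] circ 0.5845 0.0182 0.0555
  clip 48 [ 0.5232 -0.0154  0.1715] [[0.504, -0.011, 0.177], [0.514, -0.03, 0.179], [0.517, -0.033, 0.178], [0.504, -0.008, 0.175], [0.506, -0.014, 0.18], [0.509, -0.019, 0.179], [0.512, -0.025, 0.173], [0.52, -0.036, 0.171]]
  bar [ 0.5121 -0.0231  0.176 ] dist 0.0833 dir deg -150.2
top low 908 med [ 0.5614 -0.2748  0.1275] circ 0.56 -0.2732 0.0568
  clip 44 [ 0.478  -0.3026  0.1277] [[0.473, -0.314, 0.131], [0.477, -0.319, 0.119], [0.471, -0.307, 0.124], [0.468, -0.297, 0.134], [0.473, -0.31, 0.138], [0.468, -0.294, 0.131], [0.471, -0.303, 0.131], [0.479, -0.319, 0.136]]
  bar [ 0.4699 -0.3023  0.138 ] dist 0.0947 dir deg -162.1
scene tall 1217 med [0.5922 0.0143 0.1649] circ 0.5857 0.0177 0.0544
  clip 70 [ 0.5277 -0.0185  0.1693] [[0.515, -0.031, 0.176], [0.516, -0.032, 0.175], [0.521, -0.038, 0.174], [0.523, -0.04, 0.173], [0.511, -0.024, 0.173], [0.505, -0.01, 0.177], [0.521, -0.037, 0.177], [0.52, -0.036, 0.179]]
  bar [ 0.518  -0.0252  0.176 ] dist 0.0802 dir deg -147.7
scene low 1516 med [ 0.5655 -0.2778  0.1263] circ 0.5589 -0.2718 0.0558
  clip 81 [ 0.4841 -0.3038  0.1263] [[0.474, -0.318, 0.128], [0.476, -0.32, 0.129], [0.471, -0.306, 0.129], [0.475, -0.316, 0.13], [0.479, -0.322, 0.131], [0.473, -0.311, 0.13], [0.477, -0.317, 0.13], [0.469, -0.299, 0.13]]
  bar [ 0.4849 -0.3049  0.138 ] dist 0.081 dir deg -155.9
```

Heights and radii agree: low bar radius 96 mm at z≈.131, azimuth -160°; tall bar radius 87 mm at z≈.176, azimuth -150°. First I'll hover over the low bar with the fingers shut.

Emit:
arm_command(
  targets=[0, 0, 0, 30, -10, 0, 1, 0, 0, 0, 65, -20, 0, 1, 0, 0, 0, 105, -33, 0, 1, 0, 0, 0, 145, -45, 0, 1, 0, 0, 0, 185, -57, 0, 1, 0, 0, -1, 225, -70, 0, 1, 0, 0, -2, 265, -82, 5, 1, 0, 0, -2, 300, -93, 10, 1, 0, 0, -2, 325, -101, 20, 1, 0, 0, -2, 343, -106, 27, 1, 0, 0, -2, 354, -110, 30, 1, 0, 0, -2, 354, -110, 30, 1, 0, 0, -2, 354, -110, 30, 1, 0, 0, -2, 354, -110, 30, 1],
)

```text
time: 1.5
tool_pos: [0.4726, -0.3092, 0.176]
ee_rot: [3.141, -0.0, 0.349]
wrist_force: [-0.5, -0.8, 0.4]
width: 0.0006
finger_force: 0.0
```

```bash
python3 - <<'E'
from h import *
o=robot.get_obs();print(o['time'],o['tool_pos'],o['ee_rot'],o['wrist_force'],o['width'])
s=snap('wrist');cv2.imwrite('pics/w1.png',s['color'][:,:,::-1]);print(s['T_tool_cam'].round(3).tolist(),s['fx'])
from scipy.spatial.transform import Rotation as R
T=np.eye(4);T[:3,:3]=R.from_euler('xyz',o['ee_rot']).as_matrix();T[:3,3]=o['tool_pos'];s['T']=T@s['T_tool_cam'];P=cloud(s)
d=np.hypot(P[...,0]-.563,P[...,1]+.2755);az=np.degrees(np.arctan2(P[...,1]+.2755,P[...,0]-.563))
m=(P[...,2]>.1)&(P[...,2]<.16)&(d>.07)&(d<.12)&(abs(az+160)<40)
v,u=np.nonzero(m);print(m.sum());i=np.argsort(-d[m])[:15];print(np.c_[u,v,P[m]*1000,d[m]*1000][i].round(0).tolist())
m=(abs(P[...,2]-.129)<.01)&(d<.06);print(m.sum(),cv2.minEnclosingCircle(P[m][:,:2].astype(np.float32)))
E
```

```text
1.5 [ 0.47258046 -0.3092017   0.17604772] [ 3.14058577e+00 -3.14756033e-05  3.49400865e-01] [-0.51730859 -0.8289491   0.44085416] 0.0005885751363699976
[[0.0, -0.961, -0.277, 0.082], [1.0, 0.0, 0.0, -0.0], [-0.0, -0.277, 0.961, -0.179], [0.0, 0.0, 0.0, 1.0]] 366.29693595654913
1065
[[292.0, 262.0, 467.0, -292.0, 130.0, 97.0], [293.0, 262.0, 467.0, -293.0, 130.0, 97.0], [291.0, 262.0, 467.0, -292.0, 131.0, 97.0], [290.0, 262.0, 467.0, -291.0, 131.0, 97.0], [334.0, 263.0, 476.0, -318.0, 131.0, 97.0], [289.0, 262.0, 467.0, -290.0, 132.0, 97.0], [294.0, 262.0, 468.0, -294.0, 131.0, 97.0], [288.0, 261.0, 467.0, -290.0, 131.0, 97.0], [313.0, 263.0, 471.0, -306.0, 130.0, 97.0], [289.0, 261.0, 468.0, -290.0, 131.0, 97.0], [287.0, 260.0, 467.0, -289.0, 130.0, 97.0], [295.0, 262.0, 468.0, -294.0, 131.0, 97.0], [330.0, 263.0, 475.0, -316.0, 131.0, 96.0], [335.0, 262.0, 477.0, -319.0, 130.0, 96.0], [336.0, 262.0, 477.0, -319.0, 130.0, 96.0]]
23677 ((0.5632109045982361, -0.2746574282646179), 0.05843657627701759)
```

View pics/w1.png

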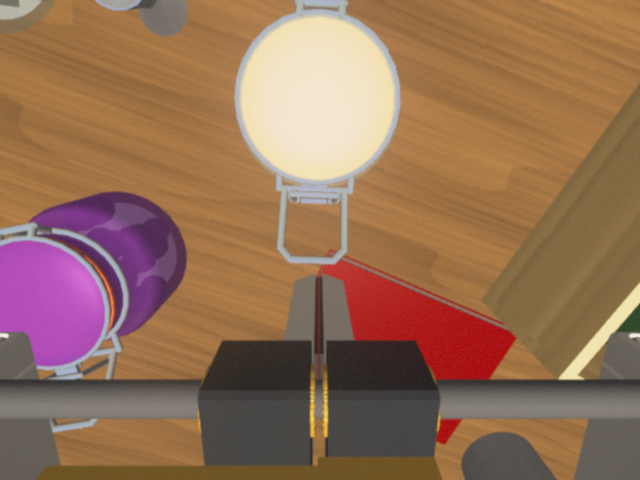

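The wrist view shows the low bar mid at about (313,262), at world (.472,-.3045,.131), which matches. I shift 4.5 mm along -tool y and push along the arc.

Emit:
arm_command(
  targets=[0, 0, 0, 0, -4.5, 15, 1, 0, 0, 0, 0, -4.5, 30, 1, 0, 0, 0, -1, -4.5, 38, 1, 0, 0, 0, -1, -4.5, 42, 1, 0, 0, 0, -3, -4.5, 46, 1, 0, 0, 0, -5.5, -4.5, 50, 1, 0, 0, 0, -7.5, -4.5, 54, 1, 0, 0, 0, -9.5, -4.5, 58, 1, 0, 0, 0, -10.5, -4.5, 62, 1, 0, 0, 0, -11.5, -4.5, 66, 1, 0, 0, 0, -12, -4.5, 70, 1, 0, 0, 0, -12.5, -4.5, 75, 1],
)

```text
time: 2.75
tool_pos: [0.4593, -0.3092, 0.1011]
ee_rot: [3.14, 0.001, 0.35]
wrist_force: [-4.5, -1.0, 6.7]
width: 0.0006
finger_force: 2.9
```

Emit:
arm_command(
  targets=[0, 0, 0, 0.5, 0, 5, 1, 0, 0, 0, 1, 0, 9, 1, 0, 0, 0, 2, 0, 13, 1, 0, 0, 0, 3, 0, 18, 1, 0, 0, 0, 5, 0, 22, 1, 0, 0, 0, 7, 0, 26, 1, 0, 0, 0, 9, 0, 30, 1, 0, 0, 0, 12.5, 0, 34, 1, 0, 0, 0, 15.5, 0, 37, 1, 0, 0, 0, 18.5, 0, 40, 1, 0, 0, 0, 22, 0, 43, 1, 0, 0, 0, 22, 0, 43, 1],
)

```text
time: 3.95
tool_pos: [0.4807, -0.3001, 0.0564]
ee_rot: [-3.14, 0.0, 0.351]
wrist_force: [-0.5, -0.1, 0.1]
width: 0.0008
finger_force: 0.0
```

```bash
python3 - <<'E'
from h import *
s=snap('scene');cv2.imwrite('pics/s2.png',cv2.resize(s['color'][200:380,170:390],None,fx=3,fy=3)[:,:,::-1])
E
```

```text
(no output)
```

View pics/s2.png

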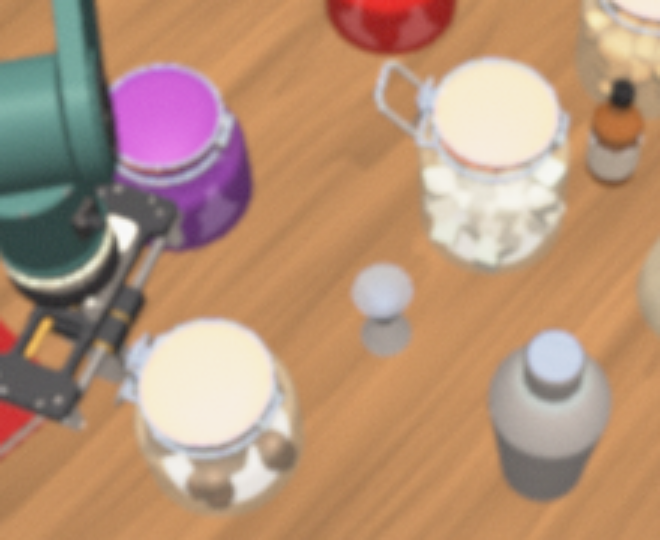

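The force is zero at depth, the bar has left the fingertip and the lid is down, so the low clip has snapped. I back out outward, go up, and move over to the tall bar.

Emit:
arm_command(
  targets=[0, 0, 0, -10, 0, 0, 1, 0, 0, 0, -25, 0, -5, 1, 0, 0, 0, -30, 0, -30, 1, 0, 0, 0, -30, 0, -65, 1, 0, 0, 0, -25, 0, -105, 1, 0, 0, 0, -10, -5, -140, 1, 0, 0, 0, 0, -25, -157, 1, 0, 0, -2, 15, -60, -159, 1, 0, 0, -4, 40, -100, -159, 1, 0, 0, -6, 70, -140, -159, 1, 0, 0, -8, 95, -180, -159, 1, 0, 0, -10, 110, -215, -159, 1, 0, 0, -10, 120, -238, -159, 1, 0, 0, -10, 124, -246, -159, 1, 0, 0, -10, 124, -246, -159, 1, 0, 0, -10, 124, -246, -159, 1, 0, 0, -10, 124, -246, -159, 1],
)

```text
time: 5.7
tool_pos: [0.5123, -0.0288, 0.2165]
ee_rot: [3.141, 0.0, 0.523]
wrist_force: [0.4, -0.1, 0.6]
width: 0.0007
finger_force: 0.0
```

```bash
python3 - <<'E'
from h import *
o=robot.get_obs();print(o['time'],o['tool_pos'],o['ee_rot'],o['wrist_force'],o['width'])
s=snap('wrist');cv2.imwrite('pics/w2.png',s['color'][:,:,::-1])
from scipy.spatial.transform import Rotation as R
T=np.eye(4);T[:3,:3]=R.from_euler('xyz',o['ee_rot']).as_matrix();T[:3,3]=o['tool_pos'];s['T']=T@s['T_tool_cam'];P=cloud(s)
cx,cy=.589,.018
m=(abs(P[...,2]-.167)<.01)&(np.hypot(P[...,0]-cx,P[...,1]-cy)<.06);c=cv2.minEnclosingCircle(P[m][:,:2].astype(np.float32));print(c,np.median(P[m],0))
d=np.hypot(P[...,0]-cx,P[...,1]-cy);az=np.degrees(np.arctan2(P[...,1]-cy,P[...,0]-cx))
m=(P[...,2]>.16)&(P[...,2]<.2)&(d>.07)&(d<.11)&(abs(az+150)<40)
v,u=np.nonzero(m);print(m.sum());i=np.argsort(-d[m])[:25:2];print(np.c_[u,v,P[m]*1000,d[m]*1000][i].round(0).tolist())
s=snap('scene');cv2.imwrite('pics/s3.png',cv2.resize(s['color'][200:380,170:390],None,fx=3,fy=3)[:,:,::-1])
E
```

```text
5.7 [ 0.51230727 -0.02876748  0.21649742] [3.14106520e+00 3.64604241e-04 5.23059270e-01] [ 0.43868234 -0.10928471  0.58359196] 0.00074138372378431
((0.5889443159103394, 0.020953193306922913), 0.05849992483854294) [0.59316151 0.02171973 0.16652223]
860
[[329.0, 264.0, 517.0, -34.0, 176.0, 89.0], [285.0, 262.0, 505.0, -9.0, 178.0, 89.0], [284.0, 261.0, 505.0, -8.0, 177.0, 88.0], [289.0, 262.0, 506.0, -11.0, 177.0, 88.0], [296.0, 263.0, 507.0, -15.0, 177.0, 88.0], [295.0, 263.0, 507.0, -14.0, 178.0, 88.0], [288.0, 262.0, 506.0, -10.0, 178.0, 88.0], [332.0, 263.0, 519.0, -35.0, 177.0, 88.0], [283.0, 260.0, 505.0, -7.0, 177.0, 88.0], [328.0, 263.0, 517.0, -33.0, 177.0, 88.0], [285.0, 261.0, 505.0, -8.0, 178.0, 88.0], [317.0, 263.0, 514.0, -27.0, 176.0, 88.0], [290.0, 262.0, 506.0, -11.0, 178.0, 88.0]]
```

View pics/w2.png

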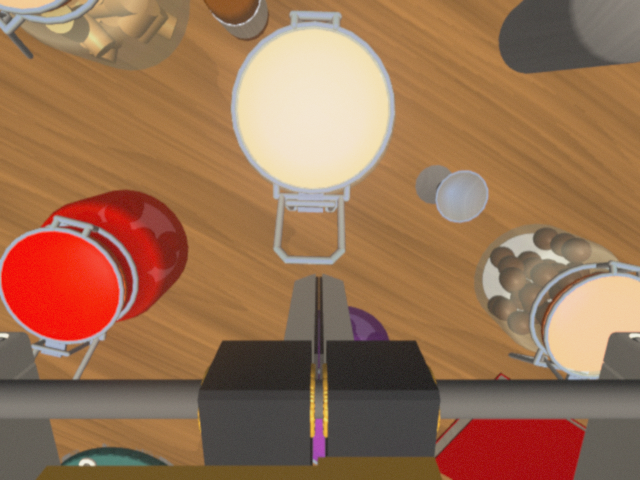

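View pics/s3.png

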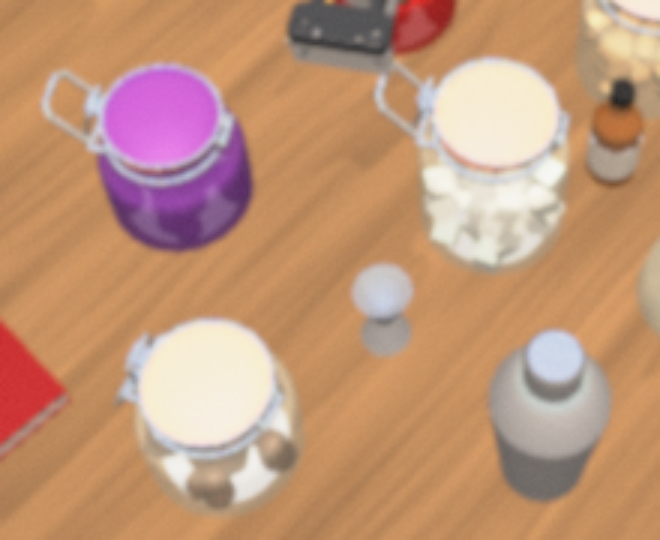

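The low clip is locked below the lid and its jar has not moved. The tall bar mid is at pixel (309,263), world (.511,-.022,.177). I push it along its arc.

Emit:
arm_command(
  targets=[0, 0, 1, 3.5, -6, 15, 1, 0, 0, 2, 3.5, -6, 28, 1, 0, 0, 2, 3.5, -6, 35, 1, 0, 0, 2, 3, -6, 38, 1, 0, 0, 2, 0, -6, 41, 1, 0, 0, 2, -3, -6, 44.5, 1, 0, 0, 2, -5.5, -6, 48, 1, 0, 0, 2, -8, -6, 52, 1, 0, 0, 2, -10, -6, 56, 1, 0, 0, 2, -12, -6, 60, 1, 0, 0, 2, -13, -6, 64.5, 1, 0, 0, 2, -14, -6, 69, 1, 0, 0, 2, -14.5, -6, 73, 1, 0, 0, 2, -15, -6, 78, 1],
)

```text
time: 7.2
tool_pos: [0.4962, -0.0301, 0.1389]
ee_rot: [3.141, 0.001, 0.49]
wrist_force: [-3.8, -1.9, 7.0]
width: 0.0009
finger_force: 3.0
```

Emit:
arm_command(
  targets=[0, 0, 0, 0.5, 0, 5, 1, 0, 0, 0, 1, 0, 9, 1, 0, 0, 0, 2, 0, 13, 1, 0, 0, 0, 3, 0, 18, 1, 0, 0, 0, 5, 0, 22, 1, 0, 0, 0, 7, 0, 26, 1, 0, 0, 0, 9, 0, 30, 1, 0, 0, 0, 12.5, 0, 34, 1, 0, 0, 0, 15.5, 0, 37, 1, 0, 0, 0, 18.5, 0, 40, 1, 0, 0, 0, 22, 0, 43, 1, 0, 0, 0, 22, 0, 43, 1],
)

```text
time: 8.4
tool_pos: [0.516, -0.0187, 0.0946]
ee_rot: [-3.141, 0.001, 0.491]
wrist_force: [0.6, -0.2, 0.0]
width: 0.0004
finger_force: 0.0
```

Emit:
arm_command(
  targets=[0, 0, 0, -10, 0, 0, 1, 0, 0, 0, -25, 0, -5, 1, 0, 0, 0, -30, 0, -30, 1, 0, 0, 0, -30, 0, -65, 1, 0, 0, 0, -30, 0, -105, 1, 0, 0, 0, -30, 0, -145, 1, 0, 0, 0, -40, 20, -170, 1, 0, 0, 0, -50, 55, -180, 1, 0, 0, 0, -60, 90, -180, 1, 0, 0, 0, -65, 115, -180, 1, 0, 0, 0, -65, 120, -180, 1, 0, 0, 0, -65, 120, -180, 1, 0, 0, 0, -65, 120, -180, 1],
)

```text
time: 9.7
tool_pos: [0.5146, -0.1548, 0.2756]
ee_rot: [-3.141, -0.0, 0.491]
wrist_force: [-1.1, -0.3, 0.2]
width: 0.0005
finger_force: 0.0
```

```bash
python3 - <<'E'
from h import *
a=dict(np.load('top.npz'));
s=snap('scene');t=snap('top')
im=np.zeros((600,800,3),np.uint8)
im[:300]=cv2.resize(t['color'][180:270,205:445],(800,300),interpolation=cv2.INTER_CUBIC)
im[300:,:400]=cv2.resize(s['color'][190:380,180:435],(400,300),interpolation=cv2.INTER_CUBIC)
im[300:,400:]=cv2.resize(s['color'][215:275,285:365],(400,300),interpolation=cv2.INTER_CUBIC)
cv2.imwrite('pics/end.png',im[:,:,::-1])
for S in(a,t):
  P=cloud(S)
  for c,z in(((.589,.02),.165),((.563,-.275),.127)):
    m=(abs(P[...,2]-z-.004)<.012)&(np.hypot(P[...,0]-c[0],P[...,1]-c[1])<.06);print(np.median(P[m],0).round(4))
E
```

```text
[0.5887 0.0195 0.1664]
[ 0.5623 -0.2753  0.1274]
[0.5883 0.019  0.1637]
[ 0.5491 -0.3048  0.1247]
```

View pics/end.png

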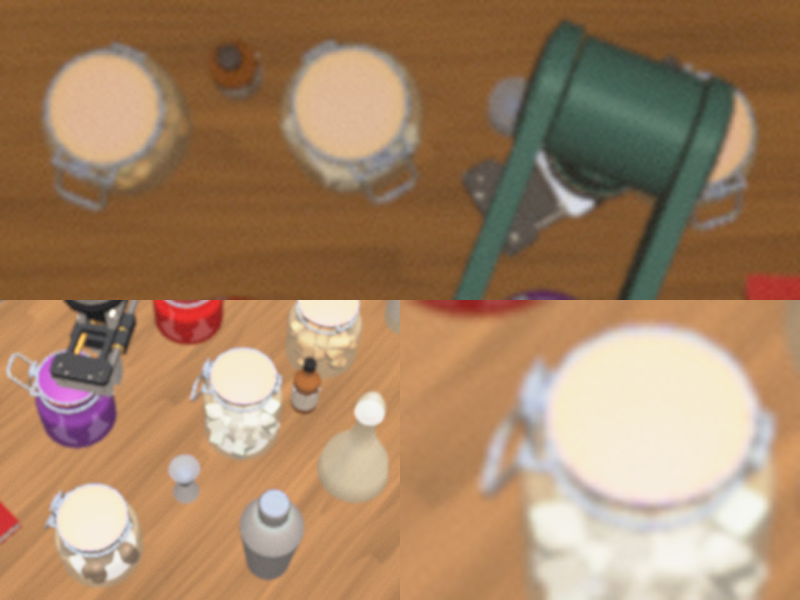

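Both handles hang below their lids like the shut jar's, both lids are down, the jars are in place and the arm is clear.

```bash
python3 -c "
from bench import robot
print(robot.close_job())"
```

```text
the job is handed in; nothing more can be done
None
```

Both clips, on the nutmeg jar and the sugar cube jar, were pushed past their dead points and appear locked below their lids in the final pictures. I saw no shift in the jars or the other things, and handed the job in just after 9.7 s on the robot's clock.

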